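# Make up two power-supply kits

### The job

Make up the two kits from the loose stock: the toroidal transformer and the tall slim capacitor go in the two-bay tray, and the frame transformer, the finned heat sink and the short fat capacitor go in the three-bay tray - each transformer in the big bay, the smaller parts in the small bays, one part to a bay, everything standing flat on the bay floor. The frame transformer sits askew in its steel stock tray with its feet caught under the turned-in edges, so turn it square with that tray before lifting it out. Leave the valve and the reel of solder where they stand.

Things in the scene. Friction and masses are not known exactly. Their poses are not given: they have to be found in the camera images.
- toroid_center (a point): Centre of the toroidal transformer: a flat round pale grey doughnut, diameter 62 mm, 36 mm high, with a small dished steel washer and bolt in the middle of the top; standing flat on the table, z axis up. About 0.35 kg.
- tall_capacitor_center (a point): Centre of the tall slim capacitor: an upright black can with an aluminium top, diameter 30 mm, 62 mm high; z axis up. About 60 g.
- fat_capacitor_center (a point): Centre of the short fat capacitor: an upright black can with an aluminium top, diameter 42 mm, 40 mm high; z axis up. About 75 g.
- heat_sink_center (a point): Centre of the finned heat sink: bare aluminium comb 50 mm long (its x) by 26 mm wide (its y), 40 mm high, fins upright: a 6 mm back plate along x at +y, eight thin fins from it towards -y; it stands on the table, z up. It can be gripped across its 26 mm (y) or across its 50 mm (x). About 70 g.
- frame_transformer_center (a point): Centre, half-way up, of the frame transformer: iron core in a steel strap, 46 mm high, 54 mm long (x) by 22 (y); brown winding 40 mm wide (y) from 12 to 37 mm up; flat feet 2 mm thick, 84 mm over both ends of x. z up. It starts on the stock tray's floor, its x 32 to 40 deg anticlockwise of the tray's x; within 10 deg of it, it lifts out. Best gripped high across the 54 mm. 0.33 kg.
- stock_tray: Grey sheet-steel stock tray holding the frame transformer, fixed: 124 mm (x) by 84 mm (y), 14 mm high, floor 1.5 mm thick. Both long edges (+y and -y sides) are turned in 14 mm at the top, leaving an opening 56 mm wide in y, 120 mm long in x; 11 mm of height under the turned-in edges. Origin: centre of its underside, z up.
- two_bay_tray: Grey plastic kit tray with two bays, fixed: 198 mm (x) by 128 mm (y), walls 4 mm thick, 12 mm high, dark floor 3 mm thick. A 4 mm rib, its top 9 mm above the table, crosses it at x = +25 mm: big bay x -95 to +23 mm, small bay x +27 to +95 mm, both y -60 to +60 mm. Origin: centre of its underside, z up.
- three_bay_tray: Grey plastic kit tray with three bays, fixed: 198 mm (x) by 158 mm (y), walls 4 mm thick, 12 mm high, dark floor 3 mm thick. 4 mm ribs, tops 9 mm above the table: one across at x = +25 mm (big bay x -95 to +23, y -75 to +75 mm), one along y = 0 beyond it (small bays x +27 to +95, y +2 to +75 or -75 to -2 mm; either takes either part). Origin: centre of its underside, z up.
- solder_reel_center (a point): Centre of the reel of solder, to be left alone: silver wire on a reel with two blue flanges, diameter 60 mm, 32 mm high, lying flat.
- valve_center (a point): Point 30 mm up the glass valve, to be left alone: a clear glass tube of 22 mm diameter standing in a white ceramic socket of 34 mm diameter, 63 mm high in all.

How it is judged:
At the end, for the whole second after the job is handed in: Each part stands flat (tilt under 0.05 rad, underside within 2 mm of the bay floor), released and at rest, in its bay: toroid big and tall capacitor small bay of the two-bay tray; frame transformer big bay, heat sink and fat capacitor a small bay each of the three-bay tray (x of toroid_center in the frame of two_bay_tray between -0.068 and -0.004 m and y of toroid_center in the frame of two_bay_tray between -0.033 and 0.033 m and z of toroid_center in the frame of two_bay_tray between 0.019 and 0.0232 m and angle between each of toroid_center, tall_capacitor_center, frame_transformer_center, heat_sink_center, fat_capacitor_center's own z axis and vertical below 0.05 rad and linear speed of each of toroid, tallcap, frame, heatsink, fatcap below 0.02 m/s and angular speed of each of toroid, tallcap, frame, heatsink, fatcap below 0.2 rad/s and x of tall_capacitor_center in the frame of two_bay_tray between 0.038 and 0.084 m and y of tall_capacitor_center in the frame of two_bay_tray between -0.049 and 0.049 m and z of tall_capacitor_center in the frame of two_bay_tray between 0.032 and 0.0362 m and x of frame_transformer_center in the frame of three_bay_tray between -0.088 and 0.016 m and y of frame_transformer_center in the frame of three_bay_tray between -0.066 and 0.066 m and z of frame_transformer_center in the frame of three_bay_tray between 0.024 and 0.0282 m and x of heat_sink_center in the frame of three_bay_tray between 0.036 and 0.086 m and y of heat_sink_center in the frame of three_bay_tray between -0.066 and 0.066 m and z of heat_sink_center in the frame of three_bay_tray between 0.021 and 0.0252 m and x of fat_capacitor_center in the frame of three_bay_tray between 0.044 and 0.078 m and y of fat_capacitor_center in the frame of three_bay_tray between -0.058 and 0.058 m and z of fat_capacitor_center in the frame of three_bay_tray between 0.021 and 0.0252 m and ((y of heat_sink_center in the frame of three_bay_tray above 0.01 m and y of fat_capacitor_center in the frame of three_bay_tray below -0.018 m) or (y of heat_sink_center in the frame of three_bay_tray below -0.01 m and y of fat_capacitor_center in the frame of three_bay_tray above 0.018 m))); the robot touches nothing.
It fails at once if the frame transformer was pulled up through the stock tray's opening while still askew (more than 24 degrees from square) (horizontal distance between frame_transformer_center and stock_tray below 0.04 m and z of frame_transformer_center in the frame of stock_tray between 0.0375 and 0.055 m and angle between the x axis of frame_transformer_center and the x axis of stock_tray, either way round above 0.42 rad).
It fails at once if the valve was moved more than 20 mm or knocked over (distance of valve_center from where it was at the start of the episode above 0.02 m).
It fails at once if the solder reel was moved more than 20 mm (distance of solder_reel_center from where it was at the start of the episode above 0.02 m).
It also fails if it takes over 128 s, if anything falls off the work surface, if the arm or the gripper's body presses on something with over 40 N, if the wrist force passes 120 N, or if a joint passes its speed limit or range.

### The arm

A 7-joint arm with a two-finger parallel gripper is mounted at the origin on the work surface. World frame = base frame: x ahead of the robot, y to its left, z up, the work surface at z = 0. Lengths are in m, angles in rad, forces in N, time in s.
With the tool pointing down it reaches from about 0.4 to 0.875 m from the base axis. Payload 19.3 kg.
Tool frame: the origin (TCP) lies at the very end of the fingers, on their centre line; the grasp point (between the pads) lies 19 mm behind it; z points along the fingers, y is the line along which they close (so a half turn about z gives the same grasp; the last joint's range is limited). The gripper opens to 85 mm and grips with 20 to 120 N. Pads are 22 mm wide; open, the fingers measure 114 mm over their backs; the gripper's body (76 mm by 85 mm) begins 54 mm behind the grasp point. The pads swing forward as they close: fully open they stand 13 mm farther back than shut.
Start: joints at [-1.345, 0.521, -0.036, 1.599, 0.021, 1.021, -0.113], TCP at [0.182, 0.598, 0.231] pointing down, gripper open.
Joint ranges: [-2.91, 2.91], [-0.3, 2.13], [-1.5, 1.42], [0.17, 2.43], [-1.26, 4.41], [0.16, 1.93], [-2.52, 2.52]. Speed limits (rad/s): [1.89, 1.89, 2.39, 2.39, 3.01, 3.01, 3.01].

### API

Orientations are given as [roll, pitch, yaw] about the fixed x, y, z axes, in that order (R = Rz(yaw) Ry(pitch) Rx(roll)).
In Python, from workcell import bot gives the robot as it stands.
- The arm moves only by the tool carry_out, never from a script. Its argument "rows" is a list that holds one entry, the list of rows, each a list of 4 numbers: the shift along the tool's x, y, z in m, then the turn about the tool's z in degrees. In form: [[[x, y, z, twist], ...]]. A call has 1 to 12 rows; each row is the pose to reach, as a shift and turn from the pose commanded when the call began, along the tool's axes at that moment; what a row does not reach only later rows make up. A row lasts 1/12 s, in which the tool goes at most 41.7 mm and 7.16 degrees, less where a joint would pass 70% of its speed; a pose out of reach is approached as far as the arm can. A call with a gripper value outside its range is refused whole. "grip" is the finger opening in m, from 0 to 0.0854, set as the call begins (left out, the last holds). The fingers move at their own pace and stop on an object; "grip_force" is the grip in N (left out, the last holds). Time passes only in rows, so rows that repeat a pose let the fingers close. It gives the time, the measured TCP pose, the force, the opening and the grip force at its end, in the units of the state.
- bot.observe(): the state, without advancing time (a new reading comes with each control period).
- bot.grab_frame(name): name is "scene" or "top" or "wrist"; returns a dict with "pixels" (420x560x3 uint8, red, green, blue), "K" (3x3 intrinsics, pixels), "pose" (4x4, takes a point from camera to world coordinates). Camera axes: x right, y down, z forward; pixel columns grow to the right and rows downward; lengths in m; the calibration is good to about 2 mm. A picture is of the moment at which its call begins. There is no depth.
- bot.job_done(): hands the job in; it is judged then, once.
Trained networks look in a picture, given as the dict that the camera call returned (one of the last four; its "shot" number tells which), for a name from the list of things; names that differ only in an ending like _2 or _b are one class to them, and where a whole thing is asked for, a point or a joint stands for the part that bears it (a point fixed in the world has none). Each returns a list of dicts, best first, with "conf" (0 to 1); they miss things now and then, are a little off and sometimes report something else, mostly with a low value. They report only what shows in the picture. A call takes as long as a camera call.
- bot.look_for(picture, label): "position" ([column, row] in pixels, amid what is visible of it).
- bot.regions_of(picture, label): "region" (420x560 bool, what is visible of it) and "position" ([column, row] in pixels, amid what is visible of it).
- bot.spot_point(picture, label): "position" ([column, row] in pixels: a listed point, or the origin of a listed thing).
The state is a dict: "clock": time; "qpos": joint angles; "qd": joint speeds; "joint_efforts": joint torques, N m; "position": TCP position; "tool_rot": TCP orientation; "force": force on the tool from outside, world axes, zero at the start; "moment": the same for the moment, N m; "grip_width": finger opening in m; "finger_force": force on a finger pad.
Only numpy, scipy, OpenCV 4.12 (cv2) and the standard library are available. Lean on these libraries where they do the work, as an engineer would, in place of code of your own. Each camera call takes 0.05 s, during which the arm holds its last target. There are 200 camera calls.

## Working session

There is one attempt and no reset: what is moved stays moved. The work goes in short steps, Python scripts to look and compute and a tool call to move; the robot and the scene stay as the last step left them, time stands still between calls to the robot, and variables do not carry over. Pictures are saved under pics/ and viewed, at most 14 in all, crops included, and the job is handed in when it is done.

Besides the shell and the picture viewer there is one more tool, called after "Emit:" by a JSON object that holds its "api" and its "payload". carry_out: Moves the arm, as the interface text tells. Its arguments: {"type":"object","properties":{"rows":{"type":"array","items":{"type":"array","items":{"type":"array","items":{"type":"number"}}}},"grip":{"type":"number"},"grip_force":{"type":"number"}},"required":["rows"]}

```bash
ls; mkdir -p pics; cat > h.py <<'E'
import numpy as np, cv2
from workcell import bot
def ray(p,uv,z):
    K=np.array(p["K"]);T=np.array(p["pose"])
    d=T[:3,:3]@np.linalg.inv(K)@np.array([uv[0],uv[1],1.]);o=T[:3,3]
    return o+d*(z-o[2])/d[2]
def save(p,n): cv2.imwrite("pics/"+n+".png",cv2.cvtColor(np.array(p["pixels"]),cv2.COLOR_RGB2BGR))
Z=dict(toroid_center=.018,tall_capacitor_center=.031,fat_capacitor_center=.020,heat_sink_center=.020,frame_transformer_center=.0245,stock_tray=0,two_bay_tray=0,three_bay_tray=0,solder_reel_center=.016,valve_center=.03)
def proj(p,P):
    K=np.array(p["K"]);T=np.array(p["pose"]);c=T[:3,:3].T@(np.array(P)-T[:3,3]);q=K@c;return q[:2]/q[2]
E
python3 - <<'E'
from h import *
for n in ("top","scene"):
    p=bot.grab_frame(n);save(p,n+"0");print(n,np.round(p["pose"],3).tolist())
    for k,z in Z.items():
        for r in bot.spot_point(p,k)[:2]: print(k,round(r["conf"],2),np.round(r["position"]),np.round(ray(p,r["position"],z),3)[:2])
s=bot.observe();print({k:np.round(v,3).tolist() for k,v in s.items()})
E
```

```text
pics
top [[-0.004, -0.999, 0.045, 0.58], [-1.0, 0.003, -0.022, 0.004], [0.022, -0.045, -0.999, 0.911], [0.0, 0.0, 0.0, 1.0]]
toroid_center 0.61 [343. 199.] [ 0.637 -0.154]
toroid_center 0.18 [336. 136.] [ 0.784 -0.139]
tall_capacitor_center 0.78 [339. 266.] [ 0.484 -0.143]
fat_capacitor_center 0.63 [209. 272.] [0.47  0.155]
heat_sink_center 0.47 [280. 275.] [ 0.463 -0.008]
frame_transformer_center 0.91 [270. 197.] [0.642 0.013]
frame_transformer_center 0.15 [274. 198.] [0.638 0.005]
stock_tray 0.65 [272. 198.] [0.641 0.01 ]
two_bay_tray 0.76 [428. 231.] [ 0.561 -0.36 ]
two_bay_tray 0.61 [126. 256.] [0.507 0.35 ]
three_bay_tray 0.9 [128. 258.] [0.501 0.346]
solder_reel_center 0.72 [206. 198.] [0.641 0.163]
valve_center 0.51 [333. 136.] [ 0.781 -0.131]
scene [[0.685, 0.476, -0.552, 1.23], [0.729, -0.433, 0.53, -0.601], [0.014, -0.765, -0.644, 0.775], [0.0, 0.0, 0.0, 1.0]]
toroid_center 0.73 [238. 250.] [ 0.644 -0.148]
tall_capacitor_center 0.52 [193. 208.] [ 0.464 -0.145]
fat_capacitor_center 0.71 [274. 169.] [0.468 0.132]
heat_sink_center 0.88 [234. 193.] [ 0.478 -0.023]
frame_transformer_center 0.85 [285. 222.] [ 0.65  -0.006]
stock_tray 0.97 [282. 224.] [0.634 0.003]
two_bay_tray 0.74 [139. 283.] [ 0.562 -0.359]
three_bay_tray 0.63 [335. 150.] [0.501 0.356]
solder_reel_center 0.72 [326. 194.] [0.64  0.159]
valve_center 0.71 [283. 281.] [ 0.785 -0.143]
{'clock': 1.1, 'qpos': [-1.345, 0.521, -0.036, 1.599, 0.021, 1.021, -0.113], 'qd': [-0.001, 0.001, -0.001, 0.0, -0.0, 0.001, -0.0], 'joint_efforts': [-0.001, -92.685, 1.978, -37.025, 0.018, 0.002, 0.0], 'position': [0.182, 0.598, 0.231], 'tool_rot': [3.142, 0.0, 2.846], 'force': [0.145, 0.042, -0.51], 'moment': [0.01, -0.0, 0.025], 'finger_force': 0.0, 'grip_width': 0.086}
```

```bash
sleep 1; ls pics
```

```text
scene0.png
top0.png
```

View pics/top0.png

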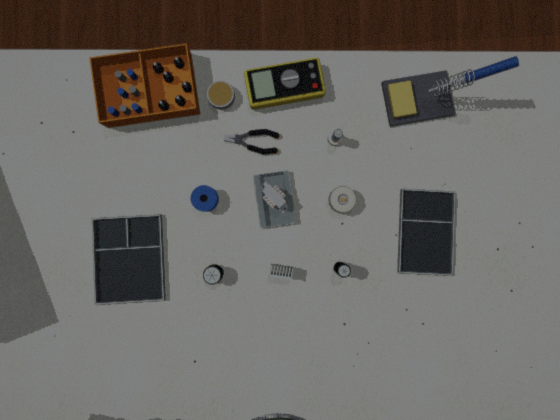

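View pics/scene0.png

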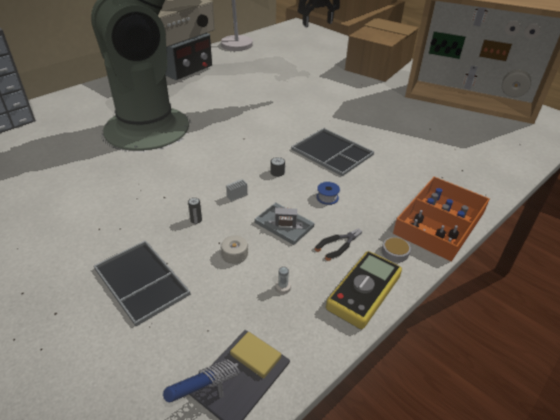

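The top view shows the three-bay tray at left (128,258), the two-bay tray at right (428,231), and the stock tray with the askew transformer at (272,197). The toroid is at (343,199), the valve (336,136), the reel (205,198), the fat capacitor (212,274), the heat sink (281,270) and the tall capacitor (343,269). The scene view agrees.

```bash
cat >> h.py <<'E'
def rect(p,k,z):
    r=bot.regions_of(p,k)
    if not r: return None
    m=np.array(r[0]["region"]).astype(np.uint8)
    c=max(cv2.findContours(m,0,2)[0],key=cv2.contourArea).reshape(-1,2)
    w=np.array([ray(p,q,z)[:2] for q in c]).astype(np.float32)
    return r[0]["conf"],cv2.minAreaRect(w*1000)
def go(x,y,z,yawdeg):
    s=bot.observe();P=np.array(s["position"]);yw=s["tool_rot"][2]
    R=np.array([[np.cos(yw),np.sin(yw),0],[np.sin(yw),-np.cos(yw),0],[0,0,-1]])
    d=R.T@(np.array([x,y,z])-P);t=-(yawdeg-np.degrees(yw));t=(t+90)%180-90
    print("shift",np.round(d,4),"twist",round(t,1),"| now",np.round(P,4),"yaw",round(np.degrees(yw),1),"t",round(s["clock"],1))
E
python3 - <<'E'
from h import *
p=bot.grab_frame("top")
H=dict(toroid_center=.03,tall_capacitor_center=.062,fat_capacitor_center=.040,heat_sink_center=.040,frame_transformer_center=.046,stock_tray=0.014,two_bay_tray=0.012,three_bay_tray=0.012,solder_reel_center=.032,valve_center=.03)
for k,z in H.items():
    r=rect(p,k,z);print(k,r and (round(r[0],2),np.round(r[1][0]),np.round(r[1][1]),round(r[1][2],1)))
w=bot.grab_frame("wrist");T=np.array(w["pose"]);s=bot.observe();yw=s["tool_rot"][2]
R=np.array([[np.cos(yw),np.sin(yw),0],[np.sin(yw),-np.cos(yw),0],[0,0,-1]])
print("cam in tool",np.round(R.T@T[:3,:3],3).tolist(),np.round(R.T@(T[:3,3]-np.array(s["position"])),3),w["K"])
go(.64,-.09,.25,0)
E
```

```text
toroid_center (0.69, array([ 635., -150.]), array([62., 53.]), 89.8)
tall_capacitor_center (0.73, array([ 481., -142.]), array([39., 29.]), 44.8)
fat_capacitor_center (0.81, array([469., 141.]), array([41., 45.]), 44.9)
heat_sink_center (0.51, array([470., -10.]), array([49., 27.]), 89.7)
frame_transformer_center (0.68, array([640.,   3.]), array([79., 43.]), 44.8)
stock_tray (0.89, array([639.,   5.]), array([125.,  87.]), 7.1)
two_bay_tray (0.77, array([ 560., -351.]), array([132., 198.]), 87.0)
three_bay_tray (0.93, array([501., 340.]), array([199., 165.]), 2.5)
solder_reel_center (0.65, array([639., 162.]), array([63., 59.]), 89.9)
valve_center (0.74, array([ 780., -137.]), array([29., 38.]), 44.9)
cam in tool [[-0.001, -0.952, -0.306], [1.0, -0.001, -0.0], [-0.0, -0.306, 0.952]] [ 0.078  0.001 -0.141] [[318.46089104   0.         274.02381848]
 [  0.         318.46089104 215.36946882]
 [  0.           0.           1.        ]]
shift [-0.6384 -0.5245 -0.0187] twist -17.0 | now [0.1822 0.5978 0.2313] yaw 163.0 t 1.7
```

```bash
python3 - <<'E'
from h import *
go(.64,.003,.19,135)
E
```

```text
shift [-0.6113 -0.4355  0.0413] twist 28.0 | now [0.1822 0.5978 0.2313] yaw 163.0 t 1.7
```

Emit:
{"api": "carry_out", "payload": {"rows": [[[-0.611,-0.4355,0.041,28],[-0.611,-0.4355,0.041,28],[-0.611,-0.4355,0.041,28],[-0.611,-0.4355,0.041,28],[-0.611,-0.4355,0.041,28],[-0.611,-0.4355,0.041,28],[-0.611,-0.4355,0.041,28],[-0.611,-0.4355,0.041,28],[-0.611,-0.4355,0.041,28],[-0.611,-0.4355,0.041,28],[-0.611,-0.4355,0.041,28],[-0.611,-0.4355,0.041,28]]], "grip": 0.085}}

```text
clock: 2.7
position: [0.4876, 0.2004, 0.2042]
tool_rot: [3.141, 0.0, 2.357]
force: [1.1, 0.7, 0.7]
grip_width: 0.0852
finger_force: 0.0
```

```bash
python3 - <<'E'
from h import *
go(.64,.003,.19,135)
E
```

```text
shift [-0.2473 -0.032   0.0142] twist 0.1 | now [0.4876 0.2004 0.2042] yaw 135.1 t 2.7
```

Emit:
{"api": "carry_out", "payload": {"rows": [[[-0.235,-0.03,0.014,0],[-0.235,-0.03,0.014,0],[-0.235,-0.03,0.014,0],[-0.235,-0.03,0.014,0],[-0.235,-0.03,0.014,0],[-0.235,-0.03,0.014,0],[-0.235,-0.03,0.014,0],[-0.235,-0.03,0.014,0],[-0.235,-0.03,0.014,0],[-0.235,-0.03,0.014,0]]]}}

```text
clock: 3.53
position: [0.6313, 0.0162, 0.1901]
tool_rot: [3.141, -0.001, 2.359]
force: [-0.9, 0.5, -0.2]
grip_width: 0.0851
finger_force: 0.0
```

```bash
python3 - <<'E'
from h import *
p=bot.grab_frame("wrist");save(p,"w1")
for k,z in (("frame_transformer_center",.0475),("stock_tray",.014)):
    r=rect(p,k,z);print(k,r)
    q=bot.spot_point(p,k);print([(np.round(a["position"]),np.round(ray(p,a["position"],Z[k]),4),a["conf"]) for a in q[:2]])
go(.64,.003,.1,135)
E
```

```text
frame_transformer_center (0.96, ((639.4838256835938, 10.728862762451172), (71.75782775878906, 44.90849304199219), 45.085445404052734))
[(array([271., 209.]), array([0.6389, 0.0053, 0.0245]), 0.65)]
stock_tray (0.81, ((639.8426513671875, 6.716014862060547), (124.96627044677734, 86.14283752441406), 7.72591495513916))
[(array([272., 201.]), array([0.6384, 0.0074, 0.    ]), 0.55)]
shift [-0.0148 -0.003   0.0902] twist 0.1 | now [0.6316 0.0155 0.1902] yaw 135.1 t 3.8
```

View pics/w1.png

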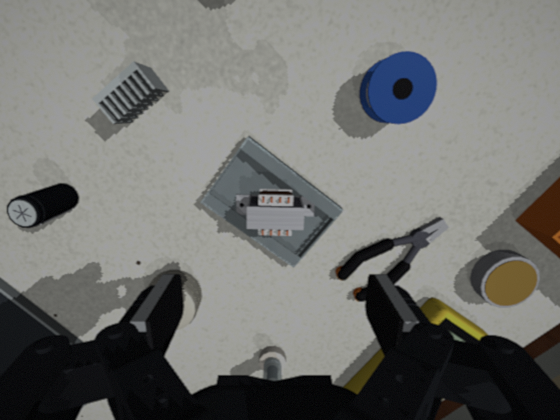

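The wrist view shows the frame transformer at (277,212), with its long axis nearly along the image x axis, which is the closing line. The stock tray is centred at about (272,201).

```bash
python3 - <<'E'
from h import *
p=bot.grab_frame("wrist")
for uv in ((240,207),(311,210)): print(ray(p,uv,.0035))
for uv in ((247,228),(303,232)): print(ray(p,uv,.0475), ray(p,uv,.03))
go(.639,.006,.021,135)
E
```

```text
[ 0.61839855 -0.02207482  0.0035    ]
[0.67463149 0.02950989 0.0035    ]
[ 0.63163614 -0.01995803  0.0475    ] [ 0.63504724 -0.02559113  0.03      ]
[0.67208877 0.01483711 0.0475    ] [0.67799423 0.01134951 0.03      ]
shift [-0.0118 -0.0014  0.1692] twist 0.1 | now [0.6316 0.0154 0.1902] yaw 135.1 t 3.8
```

Emit:
{"api": "carry_out", "payload": {"rows": [[[-0.014,-0.001,0.04,1],[-0.014,-0.001,0.08,2],[-0.014,-0.001,0.11,2],[-0.014,-0.001,0.135,2],[-0.014,-0.001,0.155,2],[-0.014,-0.001,0.168,2],[-0.014,-0.001,0.168,2],[-0.014,-0.001,0.168,2],[-0.014,-0.001,0.168,2]]]}}

```text
clock: 4.58
position: [0.6418, 0.0043, 0.0234]
tool_rot: [3.14, 0.001, 2.322]
force: [0.2, -0.1, 0.2]
grip_width: 0.0852
finger_force: 0.0
```

Emit:
{"api": "carry_out", "payload": {"rows": [[[0,0,0,0],[0,0,0,0],[0,0,0,0],[0,0,0,0],[0,0,0,0],[0,0,0,0],[0,0,0,0],[0,0,0,0]]], "grip": 0.04, "grip_force": 50}}

```text
clock: 5.25
position: [0.6416, 0.0044, 0.0233]
tool_rot: [3.14, 0.001, 2.322]
force: [-2.8, 0.9, 10.6]
grip_width: 0.0532
finger_force: 51.8
```

```bash
python3 - <<'E'
from h import *
p=bot.grab_frame("wrist");save(p,"w2")
go(.64,.0067,.021,97.7)
E
```

```text
shift [0.0028 0.0004 0.0022] twist 35.4 | now [0.6416 0.0044 0.0232] yaw 133.1 t 5.3
```

View pics/w2.png

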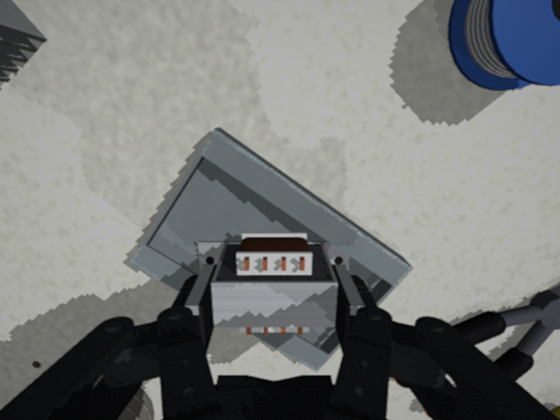

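The transformer is gripped centrally at 53 mm, with the jaws clear of the flanges. I'll turn it square now.

Emit:
{"api": "carry_out", "payload": {"rows": [[[0,0,0,4],[0.001,0,0,8],[0.001,0,0,12],[0.002,0,0,16],[0.002,0,0,20],[0.002,0,0,24],[0.003,0,0,28],[0.003,0,0,32],[0.003,0,0,35],[0.003,0,0,35],[0.003,0,0,35]]]}}

```text
clock: 6.22
position: [0.6398, 0.0064, 0.0233]
tool_rot: [3.139, 0.0, 1.711]
force: [-0.8, -0.0, 10.5]
grip_width: 0.0528
finger_force: 51.9
```

```bash
python3 - <<'E'
from h import *
p=bot.grab_frame("wrist");save(p,"w3")
go(.64,.0067,.1,97.7)
print(bot.observe()["force"])
E
```

```text
shift [ 0.0003  0.0003 -0.0767] twist 0.3 | now [0.6398 0.0063 0.0233] yaw 98.0 t 6.3
[-0.37653083 -0.88983821  9.88549671]
```

View pics/w3.png

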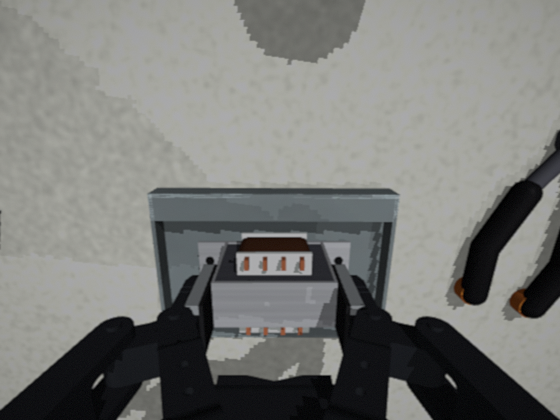

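Square with the tray, so I'll lift it.

Emit:
{"api": "carry_out", "payload": {"rows": [[[0,0,-0.01,0],[0,0,-0.025,0],[0,0,-0.05,0],[0,0,-0.08,0],[0,0,-0.1,0],[0,0,-0.1,0],[0,0,-0.1,0]]]}}

```text
clock: 6.85
position: [0.6395, 0.0067, 0.124]
tool_rot: [3.139, -0.0, 1.711]
force: [-0.2, 0.8, -3.1]
grip_width: 0.0528
finger_force: 54.4
```

```bash
python3 - <<'E'
from h import *
go(.465,.341,.123,92.5)
print(bot.observe()["force"],bot.observe()["grip_width"])
E
```

```text
shift [ 0.3555 -0.1259  0.001 ] twist 5.6 | now [0.6395 0.0067 0.124 ] yaw 98.1 t 6.8
[-0.20935767  0.79323963 -3.06286197] 0.05275728894770701
```

Emit:
{"api": "carry_out", "payload": {"rows": [[[0.3555,-0.126,0,5.5],[0.3555,-0.126,0,5.5],[0.3555,-0.126,0,5.5],[0.3555,-0.126,0,5.5],[0.3555,-0.126,0,5.5],[0.3555,-0.126,0,5.5],[0.3555,-0.126,0,5.5],[0.3555,-0.126,0,5.5],[0.3555,-0.126,0,5.5],[0.3555,-0.126,0,5.5],[0.3555,-0.126,0,5.5],[0.3555,-0.126,0,5.5]]]}}

```text
clock: 7.85
position: [0.464, 0.3403, 0.1215]
tool_rot: [-3.141, 0.001, 1.616]
force: [-0.2, 0.5, -3.6]
grip_width: 0.0529
finger_force: 54.3
```

Emit:
{"api": "carry_out", "payload": {"rows": [[[0,0,0,0],[0,0,0,0],[0,0,0,0]]]}}

```text
clock: 8.1
position: [0.4649, 0.3397, 0.122]
tool_rot: [-3.142, 0.0, 1.613]
force: [-0.2, -0.4, -2.4]
grip_width: 0.0531
finger_force: 54.3
```

```bash
python3 - <<'E'
from h import *
go(.465,.341,.0255,92.5)
p=bot.grab_frame("wrist");save(p,"w4")
r=rect(p,"three_bay_tray",.012);print(r)
q=bot.spot_point(p,"three_bay_tray");print([(a["position"],ray(p,a["position"],0),a["conf"]) for a in q])
E
```

```text
shift [0.0013 0.0001 0.0965] twist -0.1 | now [0.4649 0.3397 0.122 ] yaw 92.4 t 8.1
(0.95, ((502.31280517578125, 344.19720458984375), (198.2588653564453, 158.37803649902344), 2.6814663410186768))
[([315.9, 207.6], array([0.50101955, 0.34266524, 0.        ]), 0.73)]
```

View pics/w4.png

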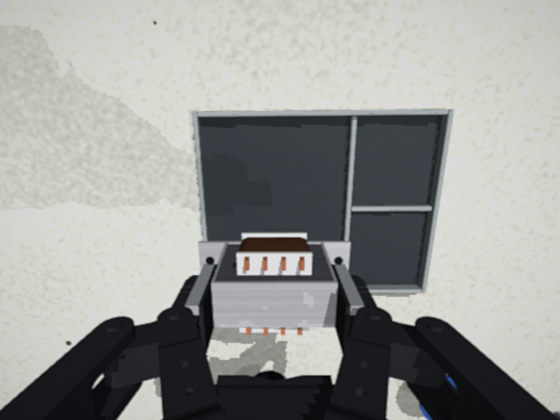

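The tray's big bay is directly under the held transformer, and the rib at (350,180) is clear. Lowering.

Emit:
{"api": "carry_out", "payload": {"rows": [[[0,0.001,0.03,0],[0,0.001,0.06,0],[0,0.001,0.08,0],[0,0.001,0.09,0],[0,0.001,0.0945,0],[0,0.001,0.097,0],[0,0.001,0.097,0],[0,0.001,0.097,0]]]}}

```text
clock: 8.92
position: [0.4659, 0.3413, 0.026]
tool_rot: [3.141, -0.001, 1.615]
force: [-0.1, -0.6, -3.2]
grip_width: 0.0529
finger_force: 54.2
```

Emit:
{"api": "carry_out", "payload": {"rows": [[[0,0,0,0],[0,0,0,0],[0,0,0,0],[0,0,0,0],[0,0,0,0]]], "grip": 0.085}}

```text
clock: 9.33
position: [0.4654, 0.3409, 0.0252]
tool_rot: [3.141, -0.0, 1.615]
force: [-1.0, -0.6, -0.0]
grip_width: 0.085
finger_force: 0.0
```

```bash
python3 - <<'E'
from h import *
go(.469,.14,.15,92.5)
E
```

```text
shift [-0.2009 -0.0054 -0.1248] twist 0.1 | now [0.4654 0.3409 0.0252] yaw 92.6 t 9.3
```

Emit:
{"api": "carry_out", "payload": {"rows": [[[0,0,-0.04,0],[0,0,-0.08,0],[0,0,-0.11,0],[-0.03,-0.001,-0.125,0],[-0.195,-0.005,-0.125,0],[-0.195,-0.005,-0.125,0],[-0.195,-0.005,-0.125,0],[-0.195,-0.005,-0.125,0],[-0.195,-0.005,-0.125,0],[-0.195,-0.005,-0.125,0],[-0.195,-0.005,-0.125,0],[-0.195,-0.005,-0.125,0]]]}}

```text
clock: 10.33
position: [0.469, 0.1468, 0.15]
tool_rot: [3.142, -0.0, 1.617]
force: [-0.0, 0.3, 0.5]
grip_width: 0.0852
finger_force: 0.0
```

```bash
cat >> h.py <<'E'
def circ(p,k,z):
    "centre of the top disc: circle fit via region contour side farthest is ambiguous -> bright top pixels"
    r=bot.regions_of(p,k)
    if not r: return None
    m=np.array(r[0]["region"]);g=cv2.cvtColor(np.array(p["pixels"]),cv2.COLOR_RGB2GRAY)
    b=(m&(g>110)).astype(np.uint8)
    c=np.vstack([a.reshape(-1,2) for a in cv2.findContours(b,0,2)[0] if cv2.contourArea(a)>15])
    w=np.array([ray(p,q,z)[:2] for q in c]).astype(np.float32)*1000
    (x,y),rad=cv2.minEnclosingCircle(w);return round(r[0]["conf"],2),round(x,1),round(y,1),round(2*rad,1)
E
python3 - <<'E'
from h import *
p=bot.grab_frame("wrist");save(p,"w5")
k="fat_capacitor_center"
print(circ(p,k,.04),rect(p,k,.04)); q=bot.spot_point(p,k)
for a in q:print(a["conf"],a["position"],ray(p,a["position"],.02))
go(.469,.141,.018,92.5)
E
```

```text
(0.76, 467.8, 146.1, 35.3) (0.76, ((467.7872619628906, 150.39097595214844), (40.59284591674805, 47.208560943603516), 2.588613986968994))
0.94 [266.8, 205.3] [0.4627209 0.1478173 0.02     ]
shift [-0.0056 -0.0002  0.1319] twist 0.1 | now [0.4689 0.1466 0.1499] yaw 92.6 t 10.5
```

View pics/w5.png

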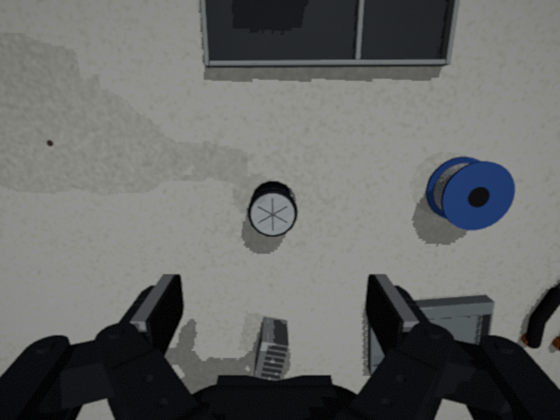

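The fat capacitor is right under the gripper, with its top disc at (273,214). Gripping it low.

Emit:
{"api": "carry_out", "payload": {"rows": [[[0,-0.0015,0.04,0],[0,-0.0015,0.08,0],[0,-0.0015,0.11,0],[0,-0.0015,0.13,0],[0,-0.0015,0.137,0],[0,-0.0015,0.137,0],[0,-0.0015,0.137,0]]]}}

```text
clock: 11.12
position: [0.4678, 0.1458, 0.0136]
tool_rot: [3.141, 0.0, 1.615]
force: [-0.0, -0.2, 0.8]
grip_width: 0.085
finger_force: 0.0
```

Emit:
{"api": "carry_out", "payload": {"rows": [[[0,0,0,0],[0,0,0,0],[0,0,0,0],[0,0,0,0],[0,0,0,0],[0,0,0,0],[0,0,0,0]]], "grip": 0.03, "grip_force": 25}}

```text
clock: 11.7
position: [0.4679, 0.1461, 0.0139]
tool_rot: [3.14, -0.001, 1.615]
force: [-2.6, 0.8, 13.3]
grip_width: 0.0414
finger_force: 23.6
```

Emit:
{"api": "carry_out", "payload": {"rows": [[[0,0,-0.03,0],[0,0,-0.07,0],[0,0,-0.08,0],[0,0,-0.08,0]]]}}

```text
clock: 12.03
position: [0.4689, 0.1465, 0.0959]
tool_rot: [3.137, -0.002, 1.616]
force: [0.8, 0.2, -0.4]
grip_width: 0.0408
finger_force: 26.6
```

```bash
python3 - <<'E'
from h import *
a=np.radians(2.7);R=np.array([[np.cos(a),-np.sin(a)],[np.sin(a),np.cos(a)]])
for y in(-.04,.04): print(y,np.array([.502,.344])+R@[.061,y])
t=np.array([.502,.344])+R@[.061,-.038]
go(*t,.093,92.6)
E
```

```text
-0.04 [0.56481654 0.3069179 ]
0.04 [0.56104802 0.38682909]
shift [0.158  0.103  0.0029] twist -0.0 | now [0.4689 0.1465 0.0959] yaw 92.6 t 12.0
```

Emit:
{"api": "carry_out", "payload": {"rows": [[[0.158,0.103,0,0],[0.158,0.103,0,0],[0.158,0.103,0,0],[0.158,0.103,0,0],[0.158,0.103,0,0],[0.158,0.103,0,0],[0.158,0.103,0,0],[0.158,0.103,0,0],[0.158,0.103,0,0]]]}}

```text
clock: 12.78
position: [0.563, 0.307, 0.0927]
tool_rot: [-3.141, 0.001, 1.614]
force: [-0.1, 0.6, -0.4]
grip_width: 0.0411
finger_force: 26.6
```

```bash
python3 - <<'E'
from h import *
go(.5647,.309,.0165,92.6)
E
```

```text
shift [0.0019 0.0018 0.0762] twist -0.1 | now [0.563  0.307  0.0927] yaw 92.5 t 12.8
```

Emit:
{"api": "carry_out", "payload": {"rows": [[[0.001,0.001,0.03,0],[0.001,0.001,0.055,0],[0.001,0.001,0.068,0],[0.001,0.001,0.074,0],[0.001,0.001,0.0765,0],[0.001,0.001,0.0765,0],[0.001,0.001,0.0765,0]]]}}

```text
clock: 13.37
position: [0.5649, 0.309, 0.0176]
tool_rot: [3.141, -0.0, 1.615]
force: [-0.6, 0.2, -0.5]
grip_width: 0.0411
finger_force: 26.7
```

Emit:
{"api": "carry_out", "payload": {"rows": [[[0,0,0,0],[0,0,0,0],[0,0,0,0]]], "grip": 0.06}}

```text
clock: 13.62
position: [0.5646, 0.3093, 0.017]
tool_rot: [3.141, -0.0, 1.615]
force: [0.6, 0.6, -0.5]
grip_width: 0.0599
finger_force: 0.0
```

```bash
python3 - <<'E'
from h import *
go(.470,-.004,.14,90)
E
```

```text
shift [-0.3088 -0.1084 -0.123 ] twist 2.5 | now [0.5646 0.3093 0.017 ] yaw 92.5 t 13.6
```

Emit:
{"api": "carry_out", "payload": {"rows": [[[0,0,-0.04,0],[0,0,-0.08,0],[0,0,-0.11,0],[-0.306,-0.108,-0.123,2.5],[-0.306,-0.108,-0.123,2.5],[-0.306,-0.108,-0.123,2.5],[-0.306,-0.108,-0.123,2.5],[-0.306,-0.108,-0.123,2.5],[-0.306,-0.108,-0.123,2.5],[-0.306,-0.108,-0.123,2.5],[-0.306,-0.108,-0.123,2.5],[-0.306,-0.108,-0.123,2.5]]]}}

```text
clock: 14.62
position: [0.4683, -0.0073, 0.1404]
tool_rot: [3.141, 0.001, 1.564]
force: [1.2, -1.1, 0.3]
grip_width: 0.0596
finger_force: 0.0
```

Emit:
{"api": "carry_out", "payload": {"rows": [[[0,0,0,0],[0,0,0,0],[0,0,0,0]]], "grip": 0.085}}

```text
clock: 14.87
position: [0.4704, -0.0003, 0.1395]
tool_rot: [3.141, -0.0, 1.573]
force: [0.5, -0.0, 1.0]
grip_width: 0.0849
finger_force: 0.0
```

```bash
python3 - <<'E'
from h import *
p=bot.grab_frame("wrist");save(p,"w6")
k="heat_sink_center"
print(rect(p,k,.04)); q=bot.spot_point(p,k)
for a in q:print(a["conf"],a["position"],ray(p,a["position"],.02))
go(.470,-.006,.013,90)
E
```

```text
(0.72, ((473.24224853515625, -3.806995391845703), (57.88695526123047, 26.182235717773438), 81.08679962158203))
0.66 [273.6, 220.1] [ 0.47021244 -0.0093657   0.02      ]
shift [-0.0056 -0.0002  0.1264] twist 0.1 | now [ 4.702e-01 -4.000e-04  1.394e-01] yaw 90.1 t 15.0
```

View pics/w6.png

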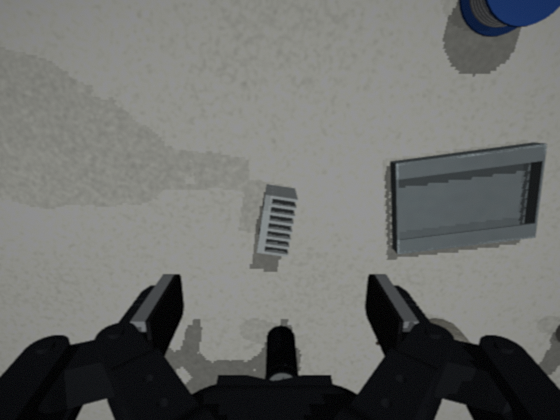

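Top face of the heat sink spans about (265,197)–(287,254), tilted roughly 8°.

```bash
python3 - <<'E'
from h import *
p=bot.grab_frame("wrist")
c=ray(p,(276.5,225.5),.04);print(c)
go(c[0],c[1],.013,82)
E
```

```text
[ 0.47232482 -0.00728697  0.04      ]
shift [-0.0067  0.0021  0.1264] twist 8.1 | now [ 0.4702 -0.0006  0.1394] yaw 90.1 t 15.1
```

Emit:
{"api": "carry_out", "payload": {"rows": [[[-0.007,0.002,0.04,6],[-0.007,0.002,0.07,8],[-0.007,0.002,0.1,8],[-0.007,0.002,0.12,8],[-0.007,0.002,0.126,8],[-0.007,0.002,0.126,8],[-0.007,0.002,0.126,8]]]}}

```text
clock: 15.65
position: [0.4724, -0.0083, 0.0141]
tool_rot: [3.141, 0.0, 1.432]
force: [0.5, -0.1, 0.4]
grip_width: 0.085
finger_force: 0.0
```

Emit:
{"api": "carry_out", "payload": {"rows": [[[0,0,0,0],[0,0,0,0],[0,0,0,0],[0,0,0,0],[0,0,0,0],[0,0,0,0],[0,0,0,0],[0,0,0,0]]], "grip": 0.015, "grip_force": 25}}

```text
clock: 16.32
position: [0.4723, -0.0081, 0.014]
tool_rot: [3.141, -0.0, 1.432]
force: [-1.2, 0.5, 9.9]
grip_width: 0.0254
finger_force: 26.9
```

```bash
python3 - <<'E'
from h import *
go(.561,.384,.12,92.6)
print(bot.observe()["force"],bot.observe()["grip_width"])
E
```

```text
shift [ 0.4006  0.0336 -0.106 ] twist -10.5 | now [ 0.4723 -0.0081  0.014 ] yaw 82.1 t 16.3
[-1.23372044  0.51280316  9.8721633 ] 0.025446974154379125
```

Emit:
{"api": "carry_out", "payload": {"rows": [[[0,0,-0.04,0],[0,0,-0.08,0],[0.03,0,-0.106,0],[0.4,0.034,-0.106,-10.5],[0.4,0.034,-0.106,-10.5],[0.4,0.034,-0.106,-10.5],[0.4,0.034,-0.106,-10.5],[0.4,0.034,-0.106,-10.5],[0.4,0.034,-0.106,-10.5],[0.4,0.034,-0.106,-10.5],[0.4,0.034,-0.106,-10.5],[0.4,0.034,-0.106,-10.5]]]}}

```text
clock: 17.32
position: [0.5607, 0.386, 0.1195]
tool_rot: [-3.141, -0.0, 1.616]
force: [0.7, 0.3, -0.2]
grip_width: 0.0259
finger_force: 25.7
```

Emit:
{"api": "carry_out", "payload": {"rows": [[[0,0,0,0],[0,0,0,0],[0,0,0,0],[0,0,0,0]]]}}

```text
clock: 17.65
position: [0.5612, 0.3818, 0.1196]
tool_rot: [-3.141, 0.001, 1.614]
force: [-0.6, 0.4, -0.7]
grip_width: 0.0253
finger_force: 25.7
```

```bash
python3 - <<'E'
from h import *
go(.561,.386,.0175,92.6)
print(bot.observe()["force"],bot.observe()["grip_width"])
E
```

```text
shift [ 0.0042 -0.      0.1021] twist -0.1 | now [0.5612 0.3818 0.1196] yaw 92.5 t 17.6
[-0.62697741  0.44012051 -0.69115808] 0.02528937006799954
```

Emit:
{"api": "carry_out", "payload": {"rows": [[[0.004,0,0.04,0],[0.004,0,0.07,0],[0.004,0,0.09,0],[0.004,0,0.099,0],[0.004,0,0.1025,0],[0.004,0,0.1025,0],[0.004,0,0.1025,0]]]}}

```text
clock: 18.23
position: [0.5616, 0.3867, 0.0183]
tool_rot: [3.141, -0.001, 1.614]
force: [-0.4, 0.3, -0.6]
grip_width: 0.0255
finger_force: 25.5
```

Emit:
{"api": "carry_out", "payload": {"rows": [[[0,0,0,0],[0,0,0,0],[0,0,0,0]]], "grip": 0.055}}

```text
clock: 18.48
position: [0.5612, 0.3872, 0.0176]
tool_rot: [3.141, -0.0, 1.615]
force: [-0.6, 0.3, 0.3]
grip_width: 0.0548
finger_force: 0.0
```

Emit:
{"api": "carry_out", "payload": {"rows": [[[0,0,-0.04,0],[0,0,-0.08,0],[0,0,-0.12,0],[0,0,-0.14,0]]]}}

```text
clock: 18.82
position: [0.5623, 0.3875, 0.1621]
tool_rot: [3.137, -0.003, 1.615]
force: [0.9, -0.3, 0.3]
grip_width: 0.0553
finger_force: 0.0
```

```bash
python3 - <<'E'
from h import *
p=bot.grab_frame("wrist");save(p,"w7")
go(.476,-.145,.16,90)
E
```

```text
shift [-0.5288 -0.1107  0.0045] twist 2.5 | now [0.5633 0.3881 0.1645] yaw 92.5 t 18.9
```

View pics/w7.png

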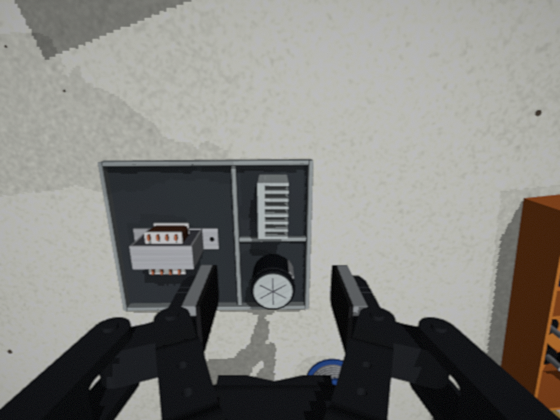

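The three-bay tray is complete: frame transformer at (168,245), heat sink (273,208) and fat capacitor (273,285), each upright in its own bay. Next is the tall capacitor.

Emit:
{"api": "carry_out", "payload": {"rows": [[[-0.525,-0.11,0.002,2.5],[-0.525,-0.11,0.002,2.5],[-0.525,-0.11,0.002,2.5],[-0.525,-0.11,0.002,2.5],[-0.525,-0.11,0.002,2.5],[-0.525,-0.11,0.002,2.5],[-0.525,-0.11,0.002,2.5],[-0.525,-0.11,0.002,2.5],[-0.525,-0.11,0.002,2.5],[-0.525,-0.11,0.002,2.5],[-0.525,-0.11,0.002,2.5],[-0.525,-0.11,0.002,2.5]]], "grip": 0.085}}

```text
clock: 19.87
position: [0.4796, -0.1081, 0.1555]
tool_rot: [3.141, -0.0, 1.572]
force: [1.5, -0.3, 0.6]
grip_width: 0.0849
finger_force: 0.0
```

```bash
python3 - <<'E'
from h import *
go(.476,-.145,.16,90)
print(bot.observe()["qpos"])
E
```

```text
shift [-0.0369 -0.0037 -0.0045] twist 0.1 | now [ 0.4796 -0.1081  0.1555] yaw 90.1 t 19.9
[-0.29640359  0.47465936  0.52873437  2.03804091 -0.35860591  0.71767813
  0.4589332 ]
```

Emit:
{"api": "carry_out", "payload": {"rows": [[[-0.015,0,-0.005,0],[-0.025,0,-0.005,0],[-0.025,0,-0.005,0],[-0.025,0,-0.005,0],[-0.025,0,-0.005,0]]]}}

```text
clock: 20.28
position: [0.4806, -0.1297, 0.1599]
tool_rot: [-3.141, -0.001, 1.574]
force: [-0.7, 0.5, 0.2]
grip_width: 0.0849
finger_force: 0.0
```

```bash
python3 - <<'E'
from h import *
p=bot.grab_frame("wrist");save(p,"w8")
k="tall_capacitor_center"
print(circ(p,k,.062),rect(p,k,.062)); q=bot.spot_point(p,k)
for a in q:print(a["conf"],a["position"],ray(p,a["position"],.031))
go(.476,-.145,.03,90)
E
```

```text
(0.65, 477.6, -145.9, 23.5) (0.65, ((478.37042236328125, -137.69839477539062), (44.1488037109375, 28.99677085876465), 88.96235656738281))
0.91 [268.9, 217.4] [ 0.47605559 -0.13925072  0.031     ]
0.37 [440.4, 221.4] [ 0.62960516 -0.14266941  0.031     ]
shift [-0.0148 -0.0045  0.13  ] twist 0.1 | now [ 0.4804 -0.1302  0.16  ] yaw 90.1 t 20.5
```

View pics/w8.png

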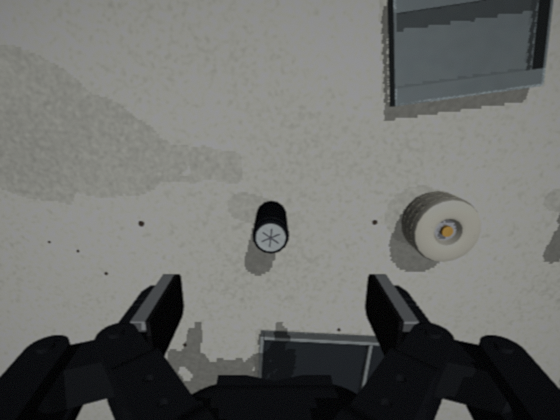

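Tall capacitor's top is at (271,237), about (0.478, -0.146). The toroid washer is at (447,231).

Emit:
{"api": "carry_out", "payload": {"rows": [[[-0.0155,-0.003,0.03,0],[-0.0155,-0.003,0.06,0],[-0.0155,-0.003,0.09,0],[-0.0155,-0.003,0.12,0],[-0.0155,-0.003,0.135,0],[-0.0155,-0.003,0.135,0],[-0.0155,-0.003,0.135,0]]]}}

```text
clock: 21.07
position: [0.477, -0.1466, 0.025]
tool_rot: [-3.14, -0.0, 1.572]
force: [0.1, 0.4, 0.4]
grip_width: 0.0849
finger_force: 0.0
```

Emit:
{"api": "carry_out", "payload": {"rows": [[[0,0,0,0],[0,0,0,0],[0,0,0,0],[0,0,0,0],[0,0,0,0],[0,0,0,0],[0,0,0,0]]], "grip": 0.02, "grip_force": 25}}

```text
clock: 21.65
position: [0.4777, -0.1467, 0.0258]
tool_rot: [3.141, -0.0, 1.572]
force: [-0.8, 1.4, 10.6]
grip_width: 0.0293
finger_force: 24.9
```

Emit:
{"api": "carry_out", "payload": {"rows": [[[0,0,-0.04,0],[0,0,-0.08,0],[0,0,-0.08,0],[0,0,-0.08,0]]]}}

```text
clock: 21.98
position: [0.4784, -0.1467, 0.107]
tool_rot: [3.138, 0.0, 1.572]
force: [0.2, 0.4, -1.1]
grip_width: 0.0291
finger_force: 25.2
```

```bash
python3 - <<'E'
from h import *
a=np.radians(-3);R=np.array([[np.cos(a),-np.sin(a)],[np.sin(a),np.cos(a)]])
t=np.array([.560,-.355])+R@[.061,0];print(t)
go(*t,.105,87)
E
```

```text
[ 0.6209164  -0.35819249]
shift [-0.2117  0.1422  0.002 ] twist 3.1 | now [ 0.4784 -0.1467  0.107 ] yaw 90.1 t 22.0
```

Emit:
{"api": "carry_out", "payload": {"rows": [[[-0.211,0.142,0,3],[-0.211,0.142,0,3],[-0.211,0.142,0,3],[-0.211,0.142,0,3],[-0.211,0.142,0,3],[-0.211,0.142,0,3],[-0.211,0.142,0,3],[-0.211,0.142,0,3],[-0.211,0.142,0,3],[-0.211,0.142,0,3],[-0.211,0.142,0,3]]]}}

```text
clock: 22.9
position: [0.6193, -0.3564, 0.105]
tool_rot: [-3.141, -0.001, 1.52]
force: [-0.3, -0.7, -0.1]
grip_width: 0.0293
finger_force: 25.3
```

```bash
python3 - <<'E'
from h import *
p=bot.grab_frame("top");save(p,"t2")
k="two_bay_tray";print(rect(p,k,.012))
q=bot.spot_point(p,k);print([(a["position"],ray(p,a["position"],0),a["conf"]) for a in q])
p=bot.grab_frame("wrist");save(p,"w9")
print(rect(p,k,.012))
q=bot.spot_point(p,k);print([(a["position"],ray(p,a["position"],0),a["conf"]) for a in q])
go(.621,-.358,.029,87)
E
```

```text
(0.57, ((560.8184814453125, -349.47998046875), (129.721435546875, 198.1334228515625), 88.6505355834961))
[([425.8, 232.6], array([ 0.5578162, -0.3546672,  0.       ]), 0.81)]
(0.8, ((561.64013671875, -351.36297607421875), (127.13388061523438, 197.16737365722656), 86.9830322265625))
[([201.5, 209.4], array([ 0.56139761, -0.34902161,  0.        ]), 0.59)]
shift [-0.0006  0.0015  0.0764] twist 0.1 | now [ 0.6195 -0.3573  0.1054] yaw 87.1 t 23.2
```

View pics/w9.png

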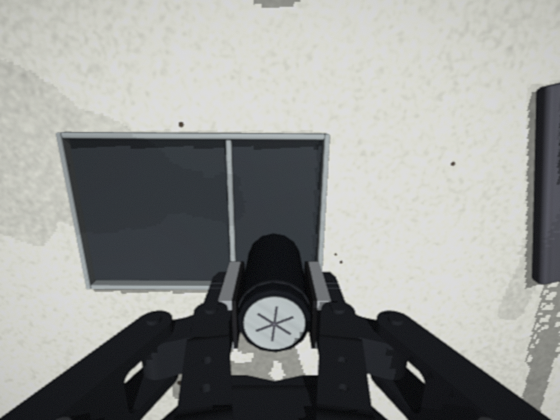

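Two-bay tray is at (0.5615, -0.3515); the small bay is right of the rib at (231,200), and the capacitor is over it.

Emit:
{"api": "carry_out", "payload": {"rows": [[[0.005,0.002,0.03,0],[0.005,0.002,0.055,0],[0.005,0.002,0.067,0],[0.005,0.002,0.073,0],[0.005,0.002,0.0765,0],[0.005,0.002,0.0765,0],[0.005,0.002,0.0765,0]]]}}

```text
clock: 23.78
position: [0.6221, -0.3534, 0.0299]
tool_rot: [3.14, 0.001, 1.519]
force: [-0.2, 0.1, -0.5]
grip_width: 0.0295
finger_force: 25.6
```

Emit:
{"api": "carry_out", "payload": {"rows": [[[0,0,0,0],[0,0,0,0],[0,0,0,0]]], "grip": 0.055}}

```text
clock: 24.03
position: [0.6219, -0.3529, 0.0292]
tool_rot: [3.141, 0.0, 1.519]
force: [-0.2, 0.2, -0.0]
grip_width: 0.055
finger_force: 0.0
```

Emit:
{"api": "carry_out", "payload": {"rows": [[[0,0,-0.03,0],[0,0,-0.07,0],[0,0,-0.11,0],[0,0,-0.13,0]]]}}

```text
clock: 24.37
position: [0.6227, -0.3539, 0.1638]
tool_rot: [3.137, 0.002, 1.519]
force: [-0.2, -0.1, 1.2]
grip_width: 0.0551
finger_force: 0.0
```

```bash
python3 - <<'E'
from h import *
go(.637,-.145,.16,90)
E
```

```text
shift [0.2094 0.0035 0.0038] twist -3.0 | now [ 0.6227 -0.3539  0.1638] yaw 87.0 t 24.4
```

Emit:
{"api": "carry_out", "payload": {"rows": [[[0.215,0.003,0.002,-3],[0.215,0.003,0.002,-3],[0.215,0.003,0.002,-3],[0.215,0.003,0.002,-3],[0.215,0.003,0.002,-3],[0.215,0.003,0.002,-3],[0.215,0.003,0.002,-3],[0.215,0.003,0.002,-3],[0.215,0.003,0.002,-3],[0.215,0.003,0.002,-3]]], "grip": 0.085}}

```text
clock: 25.2
position: [0.6355, -0.1399, 0.1568]
tool_rot: [3.142, 0.001, 1.57]
force: [0.7, 0.4, 0.3]
grip_width: 0.085
finger_force: 0.0
```

```bash
python3 - <<'E'
from h import *
p=bot.grab_frame("wrist");save(p,"w10")
k="toroid_center"
print(rect(p,k,.025)); q=bot.spot_point(p,k)
for a in q:print(a["conf"],a["position"],ray(p,a["position"],.018))
go(.637,-.15,.01,90)
E
```

```text
(0.86, ((636.6829223632812, -150.68875122070312), (62.63726043701172, 67.65624237060547), 26.750497817993164))
0.89 [274.9, 214.9] [ 0.63643382 -0.15048733  0.018     ]
shift [-0.0107  0.0014  0.1466] twist -0.0 | now [ 0.6356 -0.1393  0.1566] yaw 90.0 t 25.4
```

View pics/w10.png

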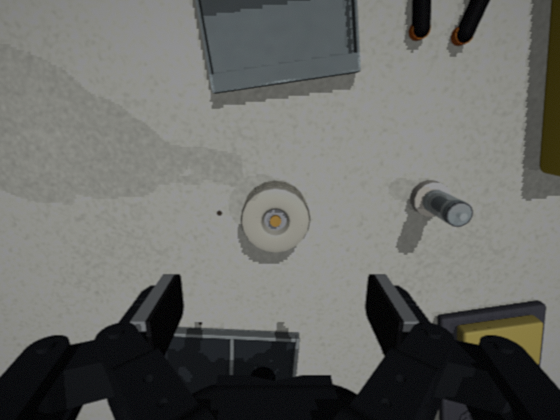

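Toroid is centred under the gripper, washer at (275,220), i.e. (0.6365, -0.151). The valve at (440,205) is well clear.

Emit:
{"api": "carry_out", "payload": {"rows": [[[-0.0115,0.001,0.04,0],[-0.0115,0.001,0.08,0],[-0.0115,0.001,0.11,0],[-0.0115,0.001,0.135,0],[-0.0115,0.001,0.146,0],[-0.0115,0.001,0.149,0],[-0.0115,0.001,0.149,0],[-0.0115,0.001,0.149,0]]]}}

```text
clock: 26.02
position: [0.6376, -0.1502, 0.0092]
tool_rot: [3.14, 0.0, 1.571]
force: [0.5, 0.4, 0.5]
grip_width: 0.0852
finger_force: 0.0
```

Emit:
{"api": "carry_out", "payload": {"rows": [[[0,0,0,0],[0,0,0,0],[0,0,0,0],[0,0,0,0],[0,0,0,0],[0,0,0,0]]], "grip": 0.045, "grip_force": 45}}

```text
clock: 26.52
position: [0.6374, -0.1497, 0.0093]
tool_rot: [3.14, -0.0, 1.572]
force: [-2.6, 0.9, 12.4]
grip_width: 0.0607
finger_force: 46.3
```

Emit:
{"api": "carry_out", "payload": {"rows": [[[0,0,-0.02,0],[0,0,-0.05,0],[0,0,-0.08,0],[0,0,-0.1,0],[0,0,-0.1,0],[0,0,-0.1,0]]]}}

```text
clock: 27.02
position: [0.6373, -0.1495, 0.1088]
tool_rot: [3.14, -0.0, 1.572]
force: [-0.3, 0.2, -4.0]
grip_width: 0.0604
finger_force: 52.3
```

```bash
python3 - <<'E'
from h import *
a=np.radians(-3);R=np.array([[np.cos(a),-np.sin(a)],[np.sin(a),np.cos(a)]])
t=np.array([.5615,-.3515])+R@[-.036,0];print(t)
go(*t,.108,87)
p=bot.grab_frame("wrist");save(p,"w11")
E
```

```text
[ 0.52554934 -0.34961591]
shift [-0.2    -0.112   0.0008] twist 3.1 | now [ 0.6373 -0.1495  0.1088] yaw 90.1 t 27.0
```

View pics/w11.png

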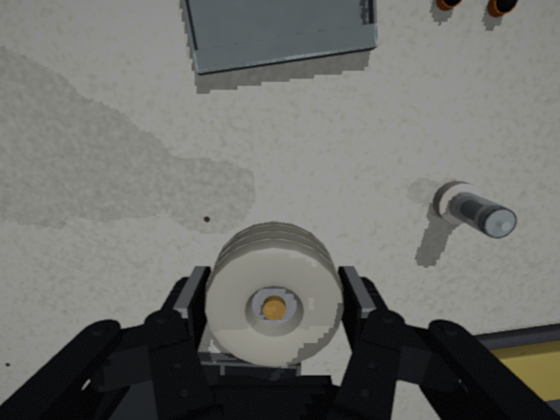

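The toroid is held level. I'll carry it to the big bay.

Emit:
{"api": "carry_out", "payload": {"rows": [[[-0.2,-0.112,0,3],[-0.2,-0.112,0,3],[-0.2,-0.112,0,3],[-0.2,-0.112,0,3],[-0.2,-0.112,0,3],[-0.2,-0.112,0,3],[-0.2,-0.112,0,3],[-0.2,-0.112,0,3],[-0.2,-0.112,0,3],[-0.2,-0.112,0,3],[-0.2,-0.112,0,3]]]}}

```text
clock: 27.98
position: [0.5255, -0.3486, 0.1072]
tool_rot: [-3.141, -0.001, 1.521]
force: [-0.4, 0.1, -3.5]
grip_width: 0.0608
finger_force: 52.0
```

```bash
python3 - <<'E'
from h import *
go(.5255,-.3495,.0125,87)
E
```

```text
shift [-0.0009  0.      0.0947] twist 0.1 | now [ 0.5255 -0.3486  0.1072] yaw 87.1 t 28.0
```

Emit:
{"api": "carry_out", "payload": {"rows": [[[0,0,0.03,0],[0,0,0.06,0],[0,0,0.08,0],[0,0,0.09,0],[0,0,0.0935,0],[0,0,0.095,0],[0,0,0.095,0],[0,0,0.095,0]]]}}

```text
clock: 28.65
position: [0.5256, -0.3501, 0.0139]
tool_rot: [3.14, 0.001, 1.519]
force: [-0.7, -0.5, -4.1]
grip_width: 0.0609
finger_force: 52.1
```

Emit:
{"api": "carry_out", "payload": {"rows": [[[0,0,0,0],[0,0,0,0],[0,0,0,0]]], "grip": 0.073}}

```text
clock: 28.9
position: [0.5254, -0.35, 0.0134]
tool_rot: [3.14, 0.001, 1.519]
force: [0.5, 0.3, 0.1]
grip_width: 0.0728
finger_force: 0.0
```

Emit:
{"api": "carry_out", "payload": {"rows": [[[0,0,-0.03,0],[0,0,-0.07,0],[0,0,-0.11,0],[0,0,-0.15,0],[0,0,-0.17,0],[0,0,-0.17,0],[0,0,-0.17,0]]]}}

```text
clock: 29.48
position: [0.5255, -0.35, 0.1842]
tool_rot: [3.139, 0.001, 1.519]
force: [0.2, 0.1, -0.5]
grip_width: 0.0732
finger_force: 0.0
```

```bash
python3 - <<'E'
from h import *
p=bot.grab_frame("wrist");save(p,"w12")
print(rect(p,"two_bay_tray",.012),rect(p,"toroid_center",.028),circ(p,"tall_capacitor_center",.065))
E
```

```text
(0.97, ((560.7496948242188, -351.68804931640625), (128.33602905273438, 198.1210174560547), 86.43812561035156)) (0.56, ((525.9057006835938, -351.754638671875), (63.350013732910156, 63.44936752319336), 41.6933708190918)) (0.79, 621.5, -352.7, 24.0)
```

View pics/w12.png

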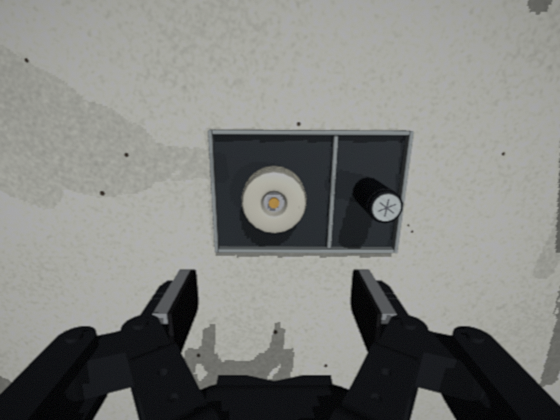

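The toroid at (274,203) and the tall capacitor at (381,202) stand upright in their bays. The measured positions are within limits, so I'm handing the job in.

```bash
python3 -c "
from workcell import bot
print(bot.job_done())"
```

```text
the job is handed in; nothing more can be done
None
```

I placed all five parts upright in their assigned bays, turning the frame transformer square before lifting it, kept clear of the valve and solder reel, and handed the job in at about 29.5 s on the clock; the hand-in gave no verdict.

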